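Check a sample of tube caps under the reading lens

TASK

Tip the five red tube caps out of the steel scoop into the clear viewing tray on the light box, spilling none, and set the scoop back down flat on the bench. Then take the reading lens off its rest and hold it still and level over the middle of the tray, with the glass at the height of the red pointer on the column; finish while still holding it there, in the air. Do not push the red pointer along its column or disturb the tube racks, the dishes and the marker pen.

Things in the scene. Friction and masses are not known exactly. Their poses are not given: they have to be found in the camera images.
- lightbox: slate-blue inspection light box, 220 (x) by 200 (y) mm, fixed to the bench, 40 mm high, with a glowing white top; a clear viewing tray is fixed on its centre. Near its +x, +y corner (x 95, y 85 mm) stands a steel column 12 mm thick that ends 196 mm above the bench. Origin: centre of its underside, z up
- tray_floor (a point): centre of the inner floor of the clear viewing tray on the light box: inside 152 (x) by 122 (y) mm, walls 4 mm thick and 28 mm high above the floor; the floor lies 44 mm above the bench; axes as the light box
- focus_mark (a point): middle of the pointer (30 mm long, 4 mm thick) of the red cursor on the light box's column: its height is the marked focal height, 72 to 118 mm above the tray floor. The pointer reaches towards -x of the light box from a red collar 27 mm across and 14 mm high, which slides along the column when pushed with about 4 N
- scoop: stainless scoop, 0.19 to 0.26 kg: open pan 111 mm long (x -66 to +45), 84 mm wide, walls 3 mm thick and 38 mm high (31 mm near the mouth), floor 3 mm thick; open mouth at -x, the last 45 mm of floor rising 6 degrees to it. Friction of the caps on it is 0.5 to 0.7: they slide out at 33 to 42 degrees of tip. Origin: on the underside, z up
- scoop_grip (a point): point on the axis of the scoop's round black handle where it is best held, at x 92, z 30 mm of the scoop; the handle is 18 mm thick and runs level along the scoop's x from x 55 to x 148 mm; it takes a firm grip (60 N); axes as the scoop
- scoop_mouth (a point): middle of the pouring edge of the scoop, at x -66, z 7 mm of the scoop; axes as the scoop
- cap1: red moulded tube cap, a cylinder 17 mm across and 24 mm long, 12 g, standing in the scoop (its axis is its z axis); origin at its middle
- cap2: red moulded tube cap, a cylinder 17 mm across and 24 mm long, 12 g, standing in the scoop (its axis is its z axis); origin at its middle
- cap3: red moulded tube cap, a cylinder 17 mm across and 24 mm long, 12 g, standing in the scoop (its axis is its z axis); origin at its middle
- cap4: red moulded tube cap, a cylinder 17 mm across and 24 mm long, 12 g, lying in the scoop with its axis (its x axis) roughly along the scoop; origin at its middle
- cap5: red moulded tube cap, a cylinder 17 mm across and 24 mm long, 12 g, lying in the scoop with its axis (its x axis) roughly along the scoop; origin at its middle
- lens: reading lens, 0.12 to 0.19 kg: round rim 98 mm across and 12 mm thick with clear glass, and a dark blue flat-sided handle 18 mm wide (y) and 16 mm high (z) that runs along -x from x -60 to -164 mm. It lies level on a grey lens rest; origin: centre of the rim's underside, 30 mm above the bench at the start; z up, square to the lens
- lens_centre (a point): middle of the lens, at half its thickness (6 mm above its origin); axes as the lens
- lens_grip (a point): point in the middle of the lens's handle, at x -96, z 6 mm of the lens, axes as the lens; the balance point lies nearer to the rim; it takes a firm grip (80 N)
- lens_rest: grey lens rest, fixed: base plate 215 by 70 mm, 8 mm thick; round pad 68 mm across under the lens, top 30 mm high; a fork 16 mm thick, 44 mm wide, 34 mm high, 145 mm from the pad towards -x, in which the handle's end lies loose. Between pad and fork 20 mm are free under the handle. Origin: under the pad's centre, on the bench
- rack_a: bystander: white tube rack full of red-capped tubes, 75 by 180 mm, 112 mm high; origin: centre of its underside
- rack_b: bystander: white tube rack of red-capped tubes, 75 by 159 mm, 112 mm high; origin: centre of its underside
- marker: bystander: marker pen, 127 mm long (x), 18 mm thick, white with a dark blue cap; origin: middle of its underside
- dishes: bystander: stack of three culture dishes, 90 mm across, 45 mm high; origin: centre of its underside

How it is judged:
On the way, in this order (a step that is already met when the one before it is completed fails the run):
1. the scoop is tipped over the viewing tray and all five caps have landed in the tray (x of cap1 in the frame of tray_floor between -0.074 and 0.074 m and y of cap1 in the frame of tray_floor between -0.059 and 0.059 m and z of cap1 in the frame of tray_floor between 0 and 0.042 m and x of cap2 in the frame of tray_floor between -0.074 and 0.074 m and y of cap2 in the frame of tray_floor between -0.059 and 0.059 m and z of cap2 in the frame of tray_floor between 0 and 0.042 m and x of cap3 in the frame of tray_floor between -0.074 and 0.074 m and y of cap3 in the frame of tray_floor between -0.059 and 0.059 m and z of cap3 in the frame of tray_floor between 0 and 0.042 m and x of cap4 in the frame of tray_floor between -0.074 and 0.074 m and y of cap4 in the frame of tray_floor between -0.059 and 0.059 m and z of cap4 in the frame of tray_floor between 0 and 0.042 m and x of cap5 in the frame of tray_floor between -0.074 and 0.074 m and y of cap5 in the frame of tray_floor between -0.059 and 0.059 m and z of cap5 in the frame of tray_floor between 0 and 0.042 m and angle between scoop's own z axis and vertical above 0.35 rad and horizontal distance between scoop_mouth and tray_floor below 0.11 m), for 0.1 s.
2. the scoop stands flat on the bench and has been let go (height (world z) of scoop below 0.008 m and angle between scoop's own z axis and vertical below 0.1 rad and contact force between scoop and the fingers below 0.05 N and linear speed of scoop below 0.02 m/s), for 0.2 s.
At the end, for the whole second after the job is handed in: All caps at rest in the tray; scoop flat on the bench, let go; the gripper alone holds the lens still, its middle within 10 mm of the red pointer's height and 20 mm of the tray's middle (level distance), tilted under 0.12 rad (7 degrees), touching neither light box, scoop nor rest (all of step 2 and x of cap1 in the frame of tray_floor between -0.074 and 0.074 m and y of cap1 in the frame of tray_floor between -0.059 and 0.059 m and z of cap1 in the frame of tray_floor between 0 and 0.042 m and x of cap2 in the frame of tray_floor between -0.074 and 0.074 m and y of cap2 in the frame of tray_floor between -0.059 and 0.059 m and z of cap2 in the frame of tray_floor between 0 and 0.042 m and x of cap3 in the frame of tray_floor between -0.074 and 0.074 m and y of cap3 in the frame of tray_floor between -0.059 and 0.059 m and z of cap3 in the frame of tray_floor between 0 and 0.042 m and x of cap4 in the frame of tray_floor between -0.074 and 0.074 m and y of cap4 in the frame of tray_floor between -0.059 and 0.059 m and z of cap4 in the frame of tray_floor between 0 and 0.042 m and x of cap5 in the frame of tray_floor between -0.074 and 0.074 m and y of cap5 in the frame of tray_floor between -0.059 and 0.059 m and z of cap5 in the frame of tray_floor between 0 and 0.042 m and linear speed of each of cap1, cap2, cap3, cap4, cap5 below 0.03 m/s and z of lens_centre in the frame of focus_mark between -0.01 and 0.01 m and horizontal distance between lens_centre and tray_floor below 0.02 m and angle between lens's own z axis and vertical below 0.12 rad and linear speed of lens below 0.02 m/s and angular speed of lens below 0.15 rad/s and contact force between lens and the fingers above 0.5 N and contact force between lens and lightbox below 0.05 N and contact force between lens and scoop below 0.05 N and contact force between lens and lens_rest below 0.05 N); the arm keeps its last pose, push and grip.
It fails at once if a rack, the dishes or the marker was moved by more than 20 mm (distance of any of rack_a, rack_b, marker, dishes from where it was at the start of the episode above 0.02 m).
It fails at once if the red pointer was pushed along its column by more than 4 mm (distance of focus_mark from where it was at the start of the episode above 0.004 m).
It also fails if it takes over 72 s, if anything falls off the work surface, if the arm or the gripper's body presses on something with over 40 N, if the wrist force passes 120 N, or if a joint passes its speed limit or range.

ROBOT

A 6-joint arm with a two-finger parallel gripper is mounted at the origin on the work surface. World frame = base frame: x ahead of the robot, y to its left, z up, the work surface at z = 0. Lengths are in m, angles in rad, forces in N, time in s.
With the tool pointing down it reaches from about 0.25 to 0.725 m from the base axis. Payload 9.7 kg.
Tool frame: the origin (TCP) lies midway between the tips of the shut fingers; the grasp point (between the pads) lies 19 mm behind it; z points along the fingers, y is the line along which they close (so a half turn about z gives the same grasp; the last joint's range is limited). The gripper opens to 85 mm and grips with 20 to 120 N. Pads are 22 mm wide; open, the fingers measure 114 mm over their backs; the gripper's body (76 mm by 85 mm) begins 54 mm behind the grasp point. The pads swing forward as they close: fully open they stand 13 mm farther back than shut.
Start: joints at [-1.25, 0.087, 0.176, 1.66, 0, 1.571], TCP at [0.173, -0.522, 0.231] pointing down, gripper open.
Joint ranges: [-3.13, 3.13], [-0.85, 1.81], [-1.15, 1.24], [-2.2, 2.28], [-1.44, 1.52], [-3.14, 3.14]. Speed limits (rad/s): [2.22, 2.22, 2.57, 3.14, 3.14, 3.14].

INTERFACE

Orientations are given as [roll, pitch, yaw] about the fixed x, y, z axes, in that order (R = Rz(yaw) Ry(pitch) Rx(roll)).
In Python, from bench import bot, vision gives the robot as it stands. The module is installed in compiled form; this text tells all that it offers. Calls block until the motion is done:
- bot.movep(position, orientation): joint-space move of the TCP to a pose.
- bot.servo_line(position, rotation=None, rate=0.15): straight line of the TCP; rotation=None keeps the orientation; rate is the mean speed in m/s.
- bot.goto_joints(angles): joint-space move.
- bot.let_go() and bot.clamp(): open the fingers fully, or close them until they stop; the grip force is fixed at half the most.
- bot.dwell(seconds).
- bot.inverse_kinematics(position, orientation): joint angles nearest the present ones, or None.
- bot.get_obs(): the state.
- vision.read_camera(name): name is "scene" or "side" or "wrist"; returns a dict with "color" (480x640x3 uint8, red, green, blue), "depth" (480x640 float32, m along the optical axis (not along the pixel's ray), 0 where there is no reading), "camera_matrix" (3x3 intrinsics, pixels), "R" (3x3) and "t" (3): a world point X has camera coordinates R X + t; the wrist camera has in their place "mount" (4x4, takes a point from camera to tool coordinates, whose origin is the TCP and whose axes are the flange's). Camera axes: x right, y down, z forward; pixel columns grow to the right and rows downward; lengths in m; the calibration is good to about 2 mm. A picture is of the moment at which its call begins: read the wrist's pose just before it.
A pose or a line that the arm cannot do raises bot.IKError and nothing moves.
- bot.finish_job(): hands the job in; it is judged then, once.
The state is a dict: "time_s": time; "joint_positions": joint angles; "joint_vel": joint speeds; "effort": joint torques, N m; "tcp_pos": TCP position; "ee_rot": TCP orientation; "contact_force": force on the tool from outside, world axes, zero at the start; "moment": the same for the moment, N m; "gripper_width": finger opening in m; "grasp_force": force on a finger pad.
Only numpy, scipy, OpenCV 4.12 (cv2) and the standard library are available. Lean on these libraries where they do the work, as an engineer would, in place of code of your own. Each camera call takes 0.05 s, during which the arm holds its last target. There are 200 camera calls.

## Working session

There is one attempt and no reset: what is moved stays moved. The work goes in short steps, each a Python script; the robot and the scene stay as the last script left them, time stands still between calls to the robot, and variables do not carry over. Pictures are saved under pics/ and viewed, at most 10 in all, crops included, and the job is handed in when it is done.

```bash
mkdir -p pics
cat > h.py <<'E'
import numpy as np, cv2
from bench import bot, vision
from scipy.spatial.transform import Rotation as Ro
def cam(n):
    o=bot.get_obs(); c=vision.read_camera(n)
    if 'R' in c: R,t=np.array(c['R']),np.array(c['t']); c['Rw'],c['o']=R.T,-R.T@t
    else:
        T=np.eye(4);T[:3,:3]=Ro.from_euler('xyz',o['ee_rot']).as_matrix();T[:3,3]=o['tcp_pos'];M=T@np.array(c['mount']);c['Rw'],c['o']=M[:3,:3],M[:3,3]
    return c
def ray(c,uv):
    uv=np.atleast_2d(uv).astype(float);K=np.array(c['camera_matrix'])
    return np.c_[(uv-K[:2,2])/[K[0,0],K[1,1]],np.ones(len(uv))]@c['Rw'].T
def plane(c,uv,z):
    d=ray(c,uv); return c['o']+d*((z-c['o'][2])/d[:,2])[:,None]
def cloud(c):
    v,u=np.mgrid[:480,:640]; d=ray(c,np.c_[u.ravel(),v.ravel()]); return (c['o']+d*c['depth'].reshape(-1,1)).reshape(480,640,3)
def save(c,n): cv2.imwrite('pics/'+n+'.png',c['color'][:,:,::-1])
E
python3 - <<'E'
from h import *
import pickle
for n in ['scene','side']:
    c=cam(n); save(c,n); pickle.dump(c,open(n+'.pkl','wb')); print(n,c['o'].round(3),c['Rw'][:,2].round(2),c['camera_matrix'][0][0])
c=vision.read_camera('wrist');print(np.array(c['mount']).round(3)); print(bot.get_obs())
E
```

```text
scene [ 1.014 -0.599  0.705] [-0.48  0.62 -0.62] 440.27095354168006
side [-0.144  0.637  0.729] [ 0.63 -0.55 -0.55] 600.0980343399231
[[-0.001 -0.96  -0.279  0.071]
 [ 1.    -0.    -0.001  0.001]
 [ 0.001 -0.279  0.96  -0.143]
 [ 0.     0.     0.     1.   ]]
{'time_s': 0.15, 'joint_positions': array([-1.25001526e+00,  8.73339245e-02,  1.75320482e-01,  1.65982105e+00,
       -4.78959410e-05,  1.57081420e+00]), 'joint_vel': array([ 0.00129861, -0.00139236,  0.00131669,  0.00154785,  0.00039809,
       -0.00021678]), 'effort': array([ 1.75132129e-03, -5.20762968e+01,  4.65045047e+01,  1.38681565e-02,
        1.06328084e-04,  2.12685063e-05]), 'tcp_pos': array([ 0.17334886, -0.52177537,  0.23074806]), 'ee_rot': array([-3.14055449e+00,  4.79144738e-05,  3.20763243e-01]), 'contact_force': array([-0.35909084,  1.14287069, -0.17339622]), 'moment': array([-0.0077275,  0.0384373, -0.0014369]), 'grasp_force': 0.0, 'gripper_width': 0.0855144288975}
```

View pics/scene.png

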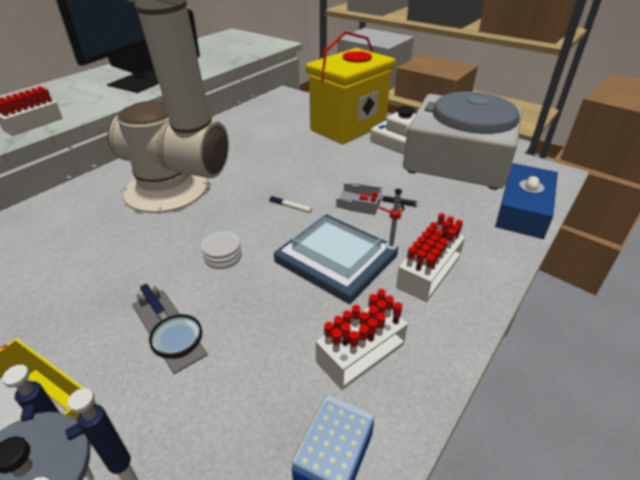

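View pics/side.png

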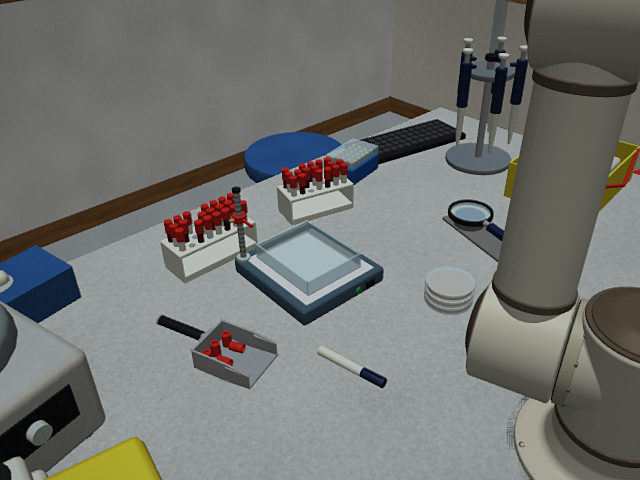

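The scene view shows the lens at about (176,335), the light box at (336,255), the scoop at (362,197) and the column at (396,215). In the side view, the scoop pan is at (235,350) with its handle running to (160,320). The light box is at (310,270), the pointer near (245,215), the lens at (470,212), the marker at (350,365) and the dishes at (450,290).

Run:
```python
from h import *
import pickle
s=pickle.load(open('side.pkl','rb'));q=pickle.load(open('scene.pkl','rb'))
P=cloud(s);Q=cloud(q)
def pr(n,c,uv,z): print(n,plane(c,uv,z).round(3).tolist())
# slate-blue box top corners
pr('box side top corners (236,258),(305,312),(383,265),(310,222)',s,[(237,257),(305,312),(383,265)],.04)
pr('box scene corners',q,[(276,255),(350,288),(397,246),(325,216)],.04)
pr('scoop pan corners top side',s,[(193,325+30),(222,318)],0.038)
pr('handle side',s,[(160,320),(203,337)],.03)
pr('mouth',s,[(277,348),(245,385)],.031)
pr('lens rim side',s,[(470,212)],.042)
pr('lens scene',q,[(176,335)],.036); pr('lens handle',q,[(144,289),(162,312)],.036)
pr('marker',s,[(320,350),(384,381)],.009)
pr('dishes',s,[(450,277)],.045)
pr('rack a bottom side',s,[(178,279),(257,240),(282,222),(354,203)],0)
pr('column top',s,[(236,188)],.196);pr('col',q,[(398,192)],.196)
for n,c,C in (('side',s,P),('scene',q,Q)):
    hsv=cv2.cvtColor(c['color'],cv2.COLOR_RGB2HSV); m=((hsv[...,0]<8)|(hsv[...,0]>172))&(hsv[...,1]>150)&(hsv[...,2]>90)
    k,l,st,ce=cv2.connectedComponentsWithStats(m.astype(np.uint8))
    for i in range(1,k):
        if st[i,4]>15:
            z=C[l==i]; print(n,ce[i].round(),st[i,2:5],np.median(z,0).round(3))
    m=(hsv[...,0]>95)&(hsv[...,0]<125)&(hsv[...,1]>80)&(c['color'].max(2)<130)
    k,l,st,ce=cv2.connectedComponentsWithStats(m.astype(np.uint8))
    for i in range(1,k):
        if st[i,4]>60: print(n,'blue',ce[i].round(),st[i],np.median(C[l==i],0).round(3))
```

```text
box side top corners (236,258),(305,312),(383,265),(310,222) [[0.691, 0.131, 0.04], [0.475, 0.14, 0.04], [0.476, -0.058, 0.04]]
box scene corners [[0.484, -0.058, 0.04], [0.677, -0.043, 0.04], [0.689, 0.135, 0.04], [0.485, 0.129, 0.04]]
scoop pan corners top side [[0.521, 0.337, 0.038], [0.563, 0.253, 0.038]]
handle side [[0.641, 0.33, 0.03], [0.553, 0.299, 0.03]]
mouth [[0.447, 0.224, 0.031], [0.418, 0.309, 0.031]]
lens rim side [[0.477, -0.334, 0.042]]
lens scene [[0.481, -0.339, 0.036]]
lens handle [[0.33, -0.302, 0.036], [0.413, -0.319, 0.036]]
marker [[0.412, 0.161, 0.009], [0.292, 0.133, 0.009]]
dishes [[0.361, -0.116, 0.045]]
rack a bottom side [[0.759, 0.23, 0.0], [0.761, 0.033, 0.0], [0.781, -0.052, 0.0], [0.728, -0.229, 0.0]]
column top [[0.681, 0.122, 0.196]]
col [[0.682, 0.118, 0.196]]
side [627. 171.] [ 33  38 162] [ 0.31  -0.705  0.071]
side [336. 163.] [ 24  12 134] [ 0.748 -0.189  0.113]
side [319. 161.] [ 6  4 19] [ 0.78  -0.166  0.113]
side [301. 170.] [ 40  18 267] [ 0.774 -0.105  0.113]
side [327. 168.] [ 7  5 29] [ 0.742 -0.157  0.113]
side [637. 172.] [ 7  5 24]
[... 1461 characters left out ...]
776 0.123 0.11 ]
scene [362. 318.] [  77   57 1548] [ 0.771 -0.148  0.111]
scene blue [104.  24.] [  65    0   79   59 3196] [-0.685  0.322  0.294]
scene blue [523. 218.] [ 497  164   56   74 1277] [0.891 0.408 0.045]
scene blue [550. 176.] [542 171  15  14 105] [0.895 0.607 0.075]
scene blue [337. 274.] [ 275  250  121   52 1403] [ 0.663 -0.049  0.038]
scene blue [152. 299.] [142 285  22  28 227] [ 0.374 -0.313  0.043]
scene blue [ 34. 402.] [ 16 383  40  37 719] [ 0.612 -0.578  0.266]
scene blue [102. 439.] [  66  405   63   67 1688] [ 0.692 -0.555  0.245]
scene blue [361. 454.] [350 422  23  58 224] [ 0.879 -0.317  0.041]
scene blue [303. 474.] [292 465  30  15 217] [ 0.828 -0.394  0.051]
```

```bash
cat >> h.py <<'E'
def toolpose(sp,psi,th,a,flip,ref=(0.092,0,0.03),mouth=True):
    """tool pose with scoop mouth (or origin) at sp, yaw psi, tip th, gripped with tool pre-tilt a"""
    Rs=Ro.from_euler('z',psi)*Ro.from_euler('y',-th)
    o=np.array(sp)-Rs.apply([-.066,0,.007]) if mouth else np.array(sp)
    Rt=Rs*Ro.from_euler('y',a)*Ro.from_euler('x',np.pi)*Ro.from_euler('z',np.pi*flip)
    return o+Rs.apply(ref)+.019*Rt.apply([0,0,1]),Rt.as_euler('xyz')
E
python3 - <<'E'
from h import *
C=np.array([.583,.038])
org=np.array([.433,.267])+.066*np.array([np.cos(.34),np.sin(.34)])
lim=[3.13,1.81,1.24,2.28,1.52,3.14]
for flip in (0,1):
  for a in np.radians([-15,0,20,35]):
    p,r=toolpose([*org,0],.34,0,a,flip,mouth=False); q=bot.inverse_kinematics(p,r)
    print('grasp',flip,np.degrees(a).round(),None if q is None else np.round(q,2))
    for psi in np.radians([0,90,150,180,210,270]):
      m=C-.03*np.array([-np.cos(psi),-np.sin(psi)])
      L=[]
      for th in np.radians([0,30,58]):
        p,r=toolpose([*m,.1],psi,th,a,flip); q=bot.inverse_kinematics(p,r); L.append('--' if q is None else np.round(q,1).tolist())
      print('  ',np.degrees(psi).round(),*L)
E
```

```text
grasp 0 -15.0 [ 0.52  0.15 -0.21  0.95 -0.05 -2.97]
   0.0 [0.1, 0.4, 0.2, 1.2, -0.0, -3.1] [0.1, -0.2, -0.4, 0.6, -0.0, -3.1] [0.1, -0.5, -0.9, -0.1, -0.1, -3.1]
   90.0 [0.3, 0.2, 0.0, 1.3, 0.3, 1.8] [0.0, 0.2, -0.0, 1.4, 0.8, 1.6] [-0.2, 0.4, 0.1, 1.9, 1.2, 0.9]
   150.0 [0.2, 0.0, -0.2, 1.6, 0.2, 0.7] [0.0, 0.5, 0.3, 2.1, 0.4, 0.4] --
   180.0 [0.1, -0.0, -0.2, 1.6, 0.0, 0.1] [0.1, 0.5, 0.4, 2.2, 0.0, 0.0] --
   210.0 [-0.0, -0.0, -0.2, 1.6, -0.1, -0.6] [0.1, 0.5, 0.3, 2.2, -0.3, -0.3] --
   270.0 [-0.1, 0.2, -0.0, 1.4, -0.3, -1.7] [0.1, 0.2, 0.1, 1.5, -0.8, -1.4] [0.3, 0.5, 0.3, 2.1, -1.1, -0.7]
grasp 0 0.0 [ 0.5   0.38  0.1   1.29  0.   -2.98]
   0.0 [0.0, 0.6, 0.7, 1.6, 0.0, -3.1] [0.1, 0.0, -0.1, 0.9, -0.0, -3.1] [0.1, -0.5, -0.7, 0.3, -0.1, -3.1]
   90.0 [0.4, 0.3, 0.1, 1.4, 0.0, 1.9] [0.1, 0.1, 0.1, 1.4, 0.5, 1.7] [-0.2, 0.3, 0.1, 1.7, 1.0, 1.3]
   150.0 [0.3, -0.2, -0.3, 1.4, 0.0, 0.8] [0.1, 0.3, 0.2, 1.9, 0.3, 0.5] --
   180.0 [0.1, -0.3, -0.4, 1.4, 0.0, 0.1] [0.1, 0.3, 0.2, 2.0, 0.0, 0.1] --
   210.0 [-0.1, -0.2, -0.4, 1.4, 0.0, -0.7] [0.0, 0.3, 0.2, 2.0, -0.2, -0.4] --

[... 3200 characters left out ...]
3, 1.2] [-0.1, 0.2, 0.1, 1.5, -0.2, 1.4] [0.2, 0.2, 0.2, 1.7, -0.7, 1.8]
grasp 1 35.0 [0.47 1.12 1.09 2.15 0.08 0.11]
   0.0 -- [0.0, 0.7, 0.9, 1.8, 0.0, 0.0] [0.1, 0.0, 0.0, 1.2, -0.0, 0.1]
   90.0 [0.6, 0.6, 0.4, 1.8, -0.5, -0.9] [0.4, 0.3, 0.3, 1.6, -0.1, -1.2] [0.0, 0.2, 0.2, 1.6, 0.4, -1.5]
   150.0 [0.6, -0.5, -0.7, 1.1, -0.6, -2.1] [0.3, -0.2, -0.2, 1.5, -0.1, -2.3] [0.1, 0.3, 0.4, 2.0, 0.2, -2.6]
   180.0 -- [0.1, -0.3, -0.3, 1.5, -0.0, -3.0] [0.1, 0.3, 0.4, 2.0, 0.0, -3.1]
   210.0 [-0.4, -0.7, -0.8, 1.1, 0.5, 2.3] [-0.1, -0.2, -0.2, 1.5, 0.1, 2.5] [0.1, 0.3, 0.4, 2.0, -0.2, 2.7]
   270.0 [-0.5, 0.5, 0.3, 1.7, 0.5, 1.0] [-0.2, 0.2, 0.2, 1.6, 0.1, 1.3] [0.1, 0.2, 0.2, 1.7, -0.4, 1.7]
```

Run:
```python
from h import *
bot.movep([.50,.27,.27],[np.pi,0,.34])
print(bot.get_obs()['time_s'],bot.get_obs()['joint_positions'].round(2))
import pickle
c=cam('wrist');save(c,'w1');pickle.dump(c,open('w1.pkl','wb'))
```

```text
3.925 [ 0.49  0.15  0.32  1.74 -0.   -2.99]
```

View w1.

View pics/w1.png

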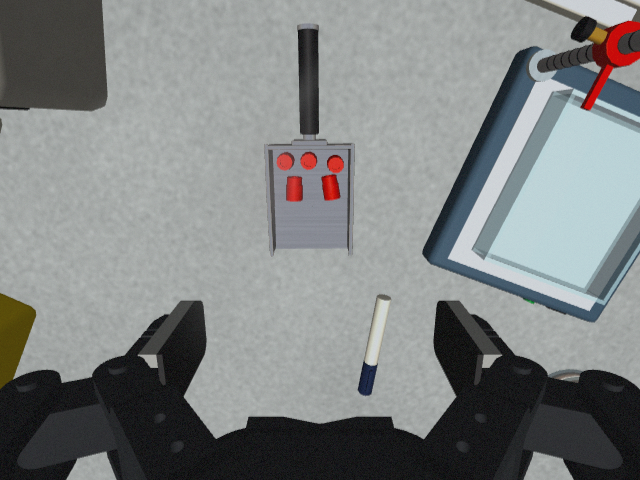

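The wrist view shows the scoop's handle from (308,27) to (310,135) and the pan between x 267 and 353. The mouth is at y≈250, the caps at (285–335,160–190), and the light box corners at (428,257) and (592,318).

Run:
```python
from h import *
import pickle
c=pickle.load(open('w1.pkl','rb'));s=pickle.load(open('side.pkl','rb'));q=pickle.load(open('scene.pkl','rb'))
g=c['color'].max(2)
m=np.zeros_like(g);m[20:134,285:335]=(g[20:134,285:335]<75)
v,u=np.nonzero(m); X=plane(c,np.c_[u,v],.033)[:,:2]
ctr=X.mean(0); d=np.linalg.svd(X-ctr)[2][0]; d*=np.sign(d[0]); t=(X-ctr)@d
print('handle ctr',ctr.round(4),'yaw',np.arctan2(d[1],d[0]).round(4),'ext',t.min().round(4),t.max().round(4))
# mouth end + pan side walls
print(plane(c,[(273,253),(352,253)],.033).round(4),'back',plane(c,[(266,145),(355,145)],.038).round(4), 'floor mouth',plane(c,[(312,249)],.007).round(4))
end=plane(c,[(308,25)],.033)[0,:2];print('end',end)
print('box',plane(c,[(426,257),(592,320)],.04).round(4))
# slate box: outline in side by min-area rect of slate points height 35..45
for n,cc in (('side',s),('scene',q),('w1',c)):
    P=cloud(cc);hsv=cv2.cvtColor(cc['color'],cv2.COLOR_RGB2HSV)
    M=(abs(P[...,2]-.04)<.005)&(cc['depth']>0)&(P[...,0]>.44)&(P[...,0]<.72)&(P[...,1]>-.09)&(P[...,1]<.17)
    r=cv2.minAreaRect(P[M][:,:2].astype(np.float32)*1000); print(n,M.sum(),r)
    red=((hsv[...,0]<8)|(hsv[...,0]>172))&(hsv[...,1]>120)&(hsv[...,2]>80)&(abs(P[...,0]-.66)<.06)&(abs(P[...,1]-.12)<.04)&(P[...,2]>.1)&(P[...,2]<.19)
    print(n,'red',red.sum(),P[red].min(0).round(4) if red.any() else 0,P[red].max(0).round(4) if red.any() else 0)
```

```text
handle ctr [0.5985 0.3149] yaw 0.3511 ext -0.0457 0.043
[[0.4301 0.2956 0.033 ]
 [0.4571 0.2188 0.033 ]] back [[0.5319 0.334  0.038 ]
 [0.5597 0.2551 0.038 ]] floor mouth [[0.4393 0.2568 0.007 ]]
end [0.64199585 0.33015829]
box [[ 0.4801  0.1478  0.04  ]
 [ 0.4737 -0.0477  0.04  ]]
side 3423 ((579.0138549804688, 42.67030334472656), (201.90257263183594, 220.99598693847656), 88.64407348632812)
side red 135 [0.6355 0.1131 0.1281] [0.6889 0.1378 0.1891]
scene 3441 ((581.6982421875, 40.226600646972656), (200.55284118652344, 219.7370147705078), 89.03588104248047)
scene red 98 [0.6397 0.1098 0.1287] [0.6904 0.1464 0.1477]
w1 29136 ((581.0883178710938, 42.790740966796875), (199.85751342773438, 219.24813842773438), 88.82298278808594)
w1 red 1296 [0.6362 0.1123 0.1276] [0.6915 0.1382 0.1515]
```

```bash
cat >> h.py <<'E'
ORG=np.array([.5040,.2795,0.]);YAW=.351;A=np.radians(20)
BOX=np.array([.581,.042]);BYAW=-.02
E
python3 - <<'E'
from h import *
p,r=toolpose(ORG+[0,0,.002],YAW,0,A,1,mouth=False)
back=-Ro.from_euler('xyz',r).apply([0,0,1])
print(bot.inverse_kinematics(p,r),bot.inverse_kinematics(p+.1*back,r))
bot.movep(p+.1*back,r)
bot.servo_line(p,rate=.1)
o=bot.get_obs();print(o['time_s'],o['contact_force'].round(1),o['tcp_pos']-p)
bot.clamp();o=bot.get_obs();print(o['time_s'],o['gripper_width'],o['grasp_force'],o['contact_force'].round(1))
bot.servo_line(p+[0,0,.05],rate=.08)
bot.servo_line(p+[0,0,.23],rate=.15)
o=bot.get_obs();print(o['time_s'],o['gripper_width'],o['grasp_force'],o['contact_force'].round(1),o['moment'].round(2),o['joint_positions'].round(2))
c=cam('wrist');save(c,'w2');c=cam('side');save(c,'s2')
E
```

```text
[0.46896478 0.75791381 0.59709228 1.75680522 0.0402637  0.11091067] [0.4638797  0.89739357 1.00113545 2.02155714 0.03853473 0.10612483]
7.7333 [-0.9 -0.8 -0.5] [0.00043178 0.0001571  0.00073505]
8.375 0.016062178215220452 58.37605118751526 [0.  0.3 1.6]Traceback (most recent call last):
  File "<stdin>", line 10, in <module>
bench.IKError: the arm cannot follow that straight line within its joint ranges
```

Run:
```python
from h import *
p,r=toolpose(ORG+[-.13,-.03,.23],YAW,0,A,1,mouth=False)
M=np.array([.576,.020]); psi=-np.pi/2+BYAW
bot.servo_line(p,rate=.15)
o=bot.get_obs();print(o['time_s'],o['gripper_width'],o['grasp_force'],o['contact_force'].round(1),o['moment'].round(2),o['joint_positions'].round(2))
for th in (0,15,30,45,58):
    for z in (.26,.16,.1):
        P,R=toolpose([*M,z],psi,np.radians(th),A,1); q=bot.inverse_kinematics(P,R); print(th,z,None if q is None else q.round(2))
c=cam('wrist');save(c,'w2');c=cam('side');save(c,'s2')
```

```text
10.7833 0.015871285684694245 58.53457152843475 [ 0.2 -0.1 -2. ] [ 0.3  -0.72 -0.  ] [0.52 0.41 0.53 2.04 0.06 0.16]
0 0.26 [-0.38  0.31  0.46  1.85  0.33  1.19]
0 0.16 [-0.38  0.27  0.23  1.65  0.33  1.19]
0 0.1 [-0.38  0.28  0.12  1.54  0.33  1.19]
15 0.26 [-0.26  0.24  0.5   1.84  0.08  1.33]
15 0.16 [-0.26  0.19  0.23  1.64  0.08  1.33]
15 0.1 [-0.26  0.18  0.11  1.52  0.08  1.33]
30 0.26 [-0.1   0.22  0.54  1.87 -0.17  1.49]
30 0.16 [-0.1   0.15  0.25  1.66 -0.17  1.49]
30 0.1 [-0.1   0.13  0.12  1.54 -0.17  1.49]
45 0.26 [ 0.06  0.26  0.59  1.95 -0.43  1.66]
45 0.16 [ 0.06  0.17  0.3   1.73 -0.43  1.66]
45 0.1 [ 0.06  0.15  0.16  1.61 -0.43  1.66]
58 0.26 [ 0.2   0.33  0.65  2.07 -0.64  1.85]
58 0.16 [ 0.2   0.25  0.35  1.85 -0.64  1.85]
58 0.1 [ 0.2   0.23  0.22  1.73 -0.64  1.85]
```

View pics/s2.png

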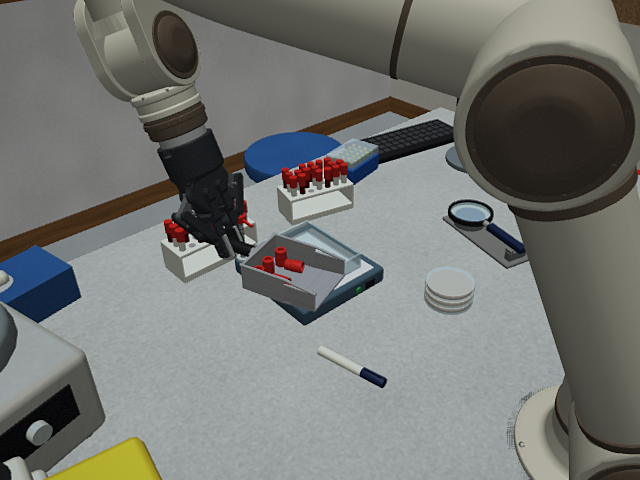

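The side view shows the scoop held at about (295,270) with all five caps in it. It may have sagged slightly, so I'll measure its pitch from wrist depth.

```bash
cat >> h.py <<'E'
def scoop_pitch(psi,th,org):
    """fit pan floor in wrist view; returns tip angle estimate (deg)"""
    c=cam('wrist');P=cloud(c);Rs=Ro.from_euler('z',psi)*Ro.from_euler('y',-th)
    L=Rs.inv().apply((P-org).reshape(-1,3)).reshape(480,640,3);h=cv2.cvtColor(c['color'],cv2.COLOR_RGB2HSV)
    m=(c['depth']>0)&(h[...,1]<60)&(L[...,0]>-.015)&(L[...,0]<.035)&(abs(L[...,1])<.035)&(abs(L[...,2])<.03)
    X=L[m]; k=np.ones(len(X),bool)
    for _ in range(6):
        a=np.linalg.lstsq(np.c_[X[k][:,:2],np.ones(k.sum())],X[k][:,2],rcond=None)[0]; e=X[:,2]-np.c_[X[:,:2],np.ones(len(X))]@a; k=abs(e)<max(.0015,1.5*np.median(abs(e)))
    return c,len(X),k.sum(),np.degrees(np.arctan(a[:2])).round(2),a[2].round(4)
E
python3 - <<'E'
from h import *
r=scoop_pitch(YAW,0,ORG+[-.13,-.03,.23]);print(r[1:])
E
```

```text
(7074, np.int64(6922), array([1.17, 0.06]), np.float64(-0.0019))
```

View pics/w2.png

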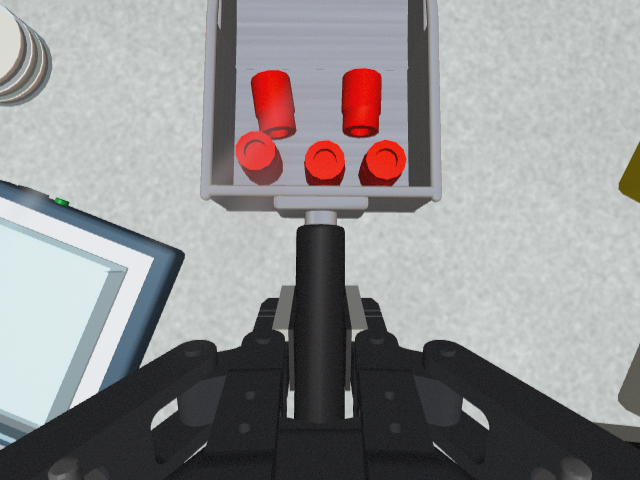

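Run:
```python
from h import *
M=np.array([.576,.018]); psi=-np.pi/2+BYAW
p,r=toolpose([*M,.21],psi,0,A,1); bot.servo_line(p,r,rate=.17)
print(bot.get_obs()['time_s'])
p,r=toolpose([*M,.12],psi,np.radians(22),A,1); bot.servo_line(p,r,rate=.1)
for th in (30,35,40,45,50,55):
    p,r=toolpose([*M,.096],psi,np.radians(th),A,1); bot.servo_line(p,r,rate=.035)
bot.dwell(.5)
o=bot.get_obs();print(o['time_s'],o['contact_force'].round(1),o['moment'].round(2),o['grasp_force'])
c=cam('wrist');save(c,'w3');s=cam('side');save(s,'s3')
x=np.hstack([cv2.resize(c['color'],(400,300)),cv2.resize(s['color'][150:420,200:560],(400,300))]);cv2.imwrite('pics/p3.png',x[:,:,::-1])
```

```text
13.6083
17.7417 [ 0.3  0.4 -2.2] [ 0.7  -0.04  0.02] 58.703802824020386
```

View pics/p3.png

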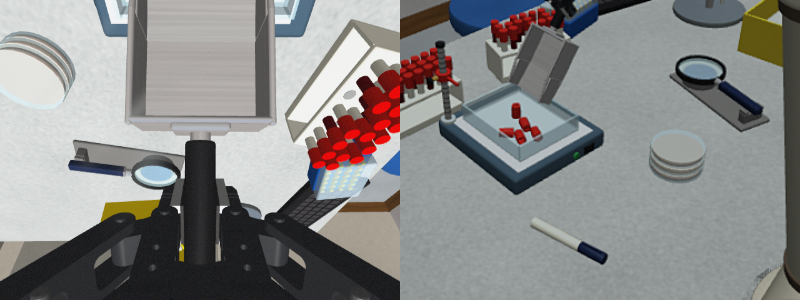

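Run:
```python
from h import *
s=cam('side');P=cloud(s);h=cv2.cvtColor(s['color'],cv2.COLOR_RGB2HSV)
Rb=Ro.from_euler('z',-BYAW)
L=Rb.apply((P-[*BOX,.044]).reshape(-1,3)).reshape(480,640,3)
m=((h[...,0]<8)|(h[...,0]>172))&(h[...,1]>120)&(h[...,2]>70)&(abs(L[...,0])<.2)&(abs(L[...,1])<.2)&(L[...,2]<.06)
k,l,st,ce=cv2.connectedComponentsWithStats(m.astype(np.uint8))
for i in range(1,k):
    if st[i,4]>8: X=L[l==i];print(ce[i].round(),st[i,4],X.min(0).round(3),X.max(0).round(3))
M=np.array([.576,.018]); psi=-np.pi/2+BYAW
p,r=toolpose([*M,.13],psi,np.radians(25),A,1); bot.servo_line(p,r,rate=.15)
p,r=toolpose([*M,.23],psi,0,A,1); bot.servo_line(p,r,rate=.15)
p,r=toolpose(ORG+[-.13,-.03,.23],YAW,0,A,1,mouth=False); bot.servo_line(p,r,rate=.2)
R=scoop_pitch(YAW,0,ORG+[-.13,-.03,.23]);print(R[1:],bot.get_obs()['time_s'])
```

```text
[313. 174.] 22 [ 0.181 -0.178  0.046] [ 0.198 -0.17   0.059]
[299. 182.] 112 [ 0.17  -0.165  0.043] [ 0.2   -0.105  0.06 ]
[244. 209.] 23 [0.159 0.025 0.047] [0.169 0.033 0.06 ]
[231. 212.] 14 [0.165 0.05  0.046] [0.185 0.058 0.06 ]
[225. 217.] 31 [0.16  0.066 0.047] [0.183 0.08  0.06 ]
[217. 222.] 52 [0.157 0.085 0.046] [0.185 0.105 0.06 ]
[204. 227.] 93 [0.155 0.107 0.046] [0.185 0.141 0.06 ]
[186. 230.] 27 [0.175 0.149 0.046] [0.185 0.159 0.059]
[177. 237.] 82 [0.156 0.169 0.043] [0.191 0.184 0.06 ]
[311. 259.] 247 [-0.062 -0.014 -0.   ] [0.027 0.017 0.028]
[303. 271.] 163 [-0.053  0.026  0.003] [-0.01   0.062  0.031]
(16341, np.int64(16097), array([ 1.01, -0.04]), np.float64(-0.0007)) 21.4917
```

Run:
```python
from h import *
def tp(off): return toolpose(ORG+off,YAW,np.radians(-1),A,1,mouth=False)
p,r=tp(np.array([0,0,.045]));bot.servo_line(p,r,rate=.17)
p,r=tp(np.array([0,0,.0035]));bot.servo_line(p,r,rate=.05)
o=bot.get_obs();print(o['time_s'],o['contact_force'].round(1),o['joint_positions'].round(2))
bot.let_go();bot.dwell(.2)
b=-Ro.from_euler('xyz',r).apply([0,0,1])
bot.servo_line(p+.1*b,rate=.15)
print(bot.get_obs()['time_s'])
# go toward the lens, high; look at it
q1=[-.68,.1,.25,1.7,0,.2]
lens=np.array([.481,-.338]);yaw=-.235;gr=lens-.096*np.array([np.cos(yaw),np.sin(yaw)])
bot.movep([.45,.15,.33],[np.pi,0,np.pi])
s=cam('side');save(s,'s4')
for y in (yaw,yaw+np.pi):
    q=bot.inverse_kinematics([*gr,.2],[np.pi,0,y]);print(y,q)
    q=bot.inverse_kinematics([.487,.044,.122],[np.pi,0,y-yaw]);print(y,q)
print(bot.get_obs()['time_s'],bot.get_obs()['joint_positions'].round(2))
```

```text
23.975 [-0.3  0.  -1.6] [0.47 0.78 0.63 1.78 0.04 0.11]
25.6667
-0.235 [-0.68338889 -0.04235789 -0.01635454  1.59679968  0.          2.69320377]
-0.235 [ 0.09010443 -0.07226573 -0.19503306  1.44802899  0.         -3.05148822]
2.9065926535897932 [-0.68338889 -0.04235789 -0.01635454  1.59679968  0.         -0.44838889]
2.9065926535897932 [ 0.09010443 -0.07226573 -0.19503306  1.44802899  0.          0.09010443]
26.975 [ 0.32 -0.03  0.25  1.85  0.    0.32]
```

View pics/s4.png

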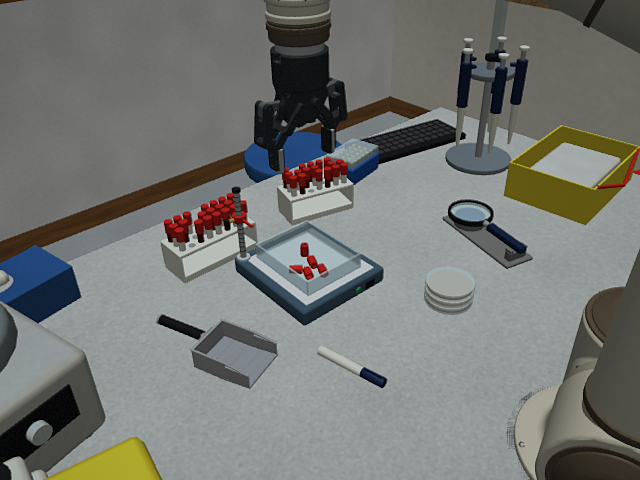

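The side view shows the scoop flat on the bench with its pan at (235,352), and all five caps in the tray around (308,265). Next I'll measure the lens and the pointer.

Run:
```python
from h import *
import pickle
Rb=Ro.from_euler('z',-BYAW)
for n in ('w1','side','scene'):
    c=pickle.load(open(n+'.pkl','rb'));P=cloud(c);h=cv2.cvtColor(c['color'],cv2.COLOR_RGB2HSV)
    L=Rb.apply((P-[*BOX,0]).reshape(-1,3)).reshape(480,640,3)
    m=((h[...,0]<8)|(h[...,0]>172))&(h[...,1]>120)&(h[...,2]>80)&(L[...,0]>.045)&(L[...,0]<.077)&(abs(L[...,1]-.08)<.02)&(L[...,2]>.1)&(L[...,2]<.17)
    X=L[m];print(n,len(X),np.percentile(X,[10,50,90],axis=0).round(4).tolist())
bot.movep([.43,-.325,.27],[np.pi,0,-.235+np.pi])
c=cam('wrist');save(c,'w5');pickle.dump(c,open('w5.pkl','wb'));print(bot.get_obs()['time_s'])
```

```text
w1 313 [[0.0558, 0.0826, 0.1347], [0.0653, 0.085, 0.1358], [0.0746, 0.087, 0.1367]]
side 26 [[0.0552, 0.0829, 0.1358], [0.0637, 0.0861, 0.1371], [0.0738, 0.0877, 0.1384]]
scene 12 [[0.0585, 0.0821, 0.1348], [0.0663, 0.0835, 0.1359], [0.0733, 0.0868, 0.1371]]
28.775
```

View pics/w5.png

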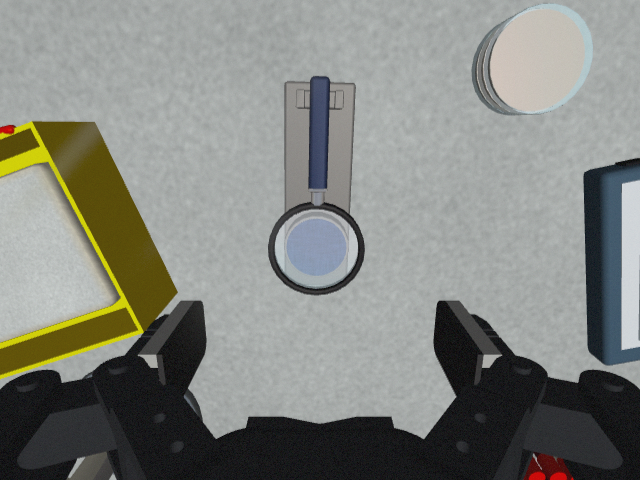

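The wrist view shows the lens rim centred near (316,248) with a radius of about 47 px, and the handle from (319,77) to (317,190). The yellow bin is to the left, with its nearest corner at (177,292).

Run:
```python
from h import *
import pickle
c=pickle.load(open('w5.pkl','rb'));h=cv2.cvtColor(c['color'],cv2.COLOR_RGB2HSV);g=c['color'].max(2)
m=np.zeros((480,640),np.uint8);m[195:300,262:372]=(g[195:300,262:372]<60)
k,l,st,_=cv2.connectedComponentsWithStats(m);i=1+st[1:,4].argmax()
ct=max(cv2.findContours((l==i).astype(np.uint8),cv2.RETR_EXTERNAL,cv2.CHAIN_APPROX_NONE)[0],key=len)[:,0]
X=plane(c,ct,.038)[:,:2];w=np.ones(len(X),bool)
for _ in range(4):
    a=np.linalg.lstsq(np.c_[2*X[w],np.ones(w.sum())],(X[w]**2).sum(1),rcond=None)[0];ctr=a[:2];R=np.sqrt(a[2]+ctr@ctr);w=abs(np.hypot(*(X-ctr).T)-R)<.002
print('rim',ctr.round(4),R.round(4),w.sum())
m=(h[...,0]>105)&(h[...,0]<130)&(h[...,1]>70)&(g<140);m[:70]=0;m[191:]=0;m[:,:300]=0;m[:,340:]=0
v,u=np.nonzero(m);H=plane(c,np.c_[u,v],.042)[:,:2];hc=H.mean(0);d=np.linalg.svd(H-hc)[2][0];d*=np.sign(d[0]);t=(H-hc)@d
print('handle',hc.round(4),np.arctan2(d[1],d[0]).round(4),t.min().round(4),t.max().round(4),'to rim yaw',np.arctan2(*(ctr-hc)[::-1]).round(4),np.hypot(*(ctr-hc)).round(4))
P=cloud(c);print('z rim',np.median(P[l==i][:,2]).round(4),'handle',np.median(P[m][:,2]).round(4))
y=P[120:300,0:180];hh=h[120:300,0:180];Y=y[(hh[...,0]>20)&(hh[...,0]<35)&(hh[...,1]>150)];print('bin max x,y,z',np.percentile(Y,[1,99],axis=0).round(3).tolist())
```

```text
rim [ 0.4826 -0.3399] 0.047 274
handle [ 0.3696 -0.3108] -0.2632 -0.0481 0.0505 to rim yaw -0.252 0.1167
z rim 0.0415 handle 0.0438
bin max x,y,z [[0.308, -0.634, 0.002], [0.495, -0.512, 0.091]]
```

Run:
```python
from h import *
import pickle
y=-.256;r=[np.pi,0,y+np.pi];G=np.array([.3878,-.3153,.018])
bot.servo_line(G+[0,0,.1],r,rate=.2)
bot.servo_line(G,rate=.1)
o=bot.get_obs();print(o['time_s'],o['contact_force'].round(1))
bot.clamp();o=bot.get_obs();print(o['time_s'],o['gripper_width'],o['grasp_force'],o['contact_force'].round(1))
bot.servo_line(G+[0,0,.06],rate=.08)
bot.servo_line(G+[0,0,.2],rate=.2)
F=np.array([*BOX,.135]);d=np.array([np.cos(BYAW),np.sin(BYAW),0])
T=F-.097*d-[0,0,.018]
bot.servo_line(T+[0,0,.09],[np.pi,0,BYAW+np.pi],rate=.2)
bot.servo_line(T+[0,0,.002],rate=.08);bot.dwell(.3)
o=bot.get_obs();print(o['time_s'],o['gripper_width'],o['contact_force'].round(1),o['moment'].round(2),o['tcp_pos'])
for n in('wrist','scene','side'):
    c=cam(n);save(c,'f_'+n);pickle.dump(c,open('f_'+n+'.pkl','wb'))
    P=cloud(c);g=c['color'].max(2)
    m=(g<70)&(c['depth']>0)&(P[...,2]>.115)&(P[...,2]<.165)&(np.hypot(P[...,0]-F[0],P[...,1]-F[1])<.054)&(np.hypot(P[...,0]-F[0],P[...,1]-F[1])>.03)
    X=P[m]
    if len(X)>20:
        a=np.linalg.lstsq(np.c_[X[:,:2]-F[:2],np.ones(len(X))],X[:,2],rcond=None)[0]
        print(n,len(X),'tilt deg',np.degrees(a[:2]).round(2),'z',a[2].round(4),np.percentile(X,[2,98],axis=0).round(3).tolist(),cv2.minEnclosingCircle((X[:,:2]*1000).astype(np.float32)))
f=[pickle.load(open(f'f_{n}.pkl','rb'))['color'] for n in('wrist','side')]
cv2.imwrite('pics/p6.png',np.hstack([cv2.resize(f[0],(400,300)),cv2.resize(f[1][130:400,170:530],(400,300))])[:,:,::-1])
```

```text
30.8667 [0.3 0.3 0.2]
31.4917 0.017258666813385833 59.080435037612915 [0.2 0.  2.1]
36.8 0.017031145954496608 [-0.1 -0.2 -1.9] [0.01 0.01 0.03] [0.48412943 0.0439382  0.1191887 ]
scene 240 tilt deg [-1.35  1.29] z 0.1406 [[0.536, -0.008, 0.134], [0.628, 0.087, 0.144]] ((581.2260131835938, 40.4688606262207), 49.29315948486328)
side 375 tilt deg [ 2.47 -0.17] z 0.1411 [[0.533, 0.002, 0.134], [0.624, 0.09, 0.146]] ((579.1314697265625, 43.718406677246094), 49.785972595214844)
```

View pics/p6.png

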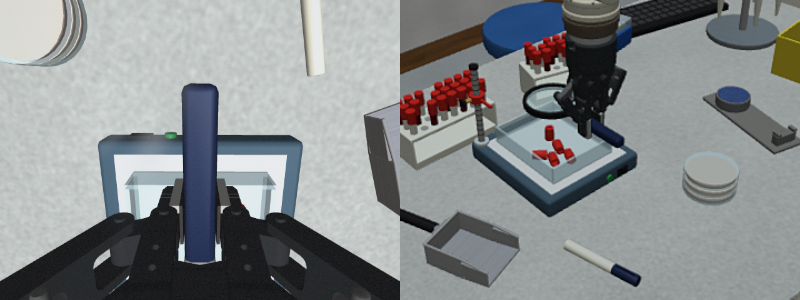

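The lens is held level. Its rim is centred near (0.580, 0.042) with its middle at about z 0.136, and the scoop and caps are in place. I'll lower it 2 mm, let it settle and hand in.

Run:
```python
from h import *
p=bot.get_obs()['tcp_pos']
bot.servo_line([p[0],p[1],p[2]-.002],rate=.02);bot.dwell(1.0)
o=bot.get_obs();print(o['time_s'],o['tcp_pos'],o['grasp_force'],o['joint_vel'].round(4))
print(bot.finish_job())
```

```text
38.2 [0.48402964 0.04389596 0.11701005] 58.490068316459656 [-0.0001 -0.0008  0.0005 -0.0013 -0.0008 -0.0003]
the job is handed in; nothing more can be done
None
```

I handed the job in at 38.2 s, with no verdict returned: all five caps are in the tray, the scoop is flat on the bench and released, and the lens is held within about 2 mm of the tray's middle and of the pointer's height, tilted under about 2.5°, by camera measurement.

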